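Put the washed closures and crucible back in their holders

ROBOT

A 7-joint arm with a two-finger parallel gripper is mounted at the origin on a cart in front of the work surface, level with it; the furniture and walls round the work are solid. World frame = base frame: x ahead of the robot, y to its left, z up, the work surface at z = 0. Lengths are in m, angles in rad, forces in N, time in s.
With the tool pointing down it reaches from about 0.425 to 0.875 m from the base axis. Payload 4.7 kg.
Tool frame: the origin (TCP) lies where the fingers leave the gripper's body, on its centre line; the fingertips stand 70 mm ahead of it and the grasp point (between the pads) lies 51 mm ahead of it; z points along the fingers, y is the line along which they close (so a half turn about z gives the same grasp; the last joint's range is limited). The gripper opens to 87 mm and grips with 3 to 60 N. Pads are 19 mm wide; open, the fingers measure 117 mm over their backs; the gripper's body (75 mm by 190 mm) begins 51 mm behind the grasp point.
Start: joints at [-1.17, 0.321, -0.07, 1.45, 0.023, 1.371, -0.057], TCP at [0.245, 0.602, 0.292] pointing down, gripper open.
Joint ranges: [-2.86, 2.86], [-0.3, 2.09], [-1.38, 1.24], [0.06, 2.45], [-1.56, 4.7], [0.09, 2.05], [-2.69, 2.69]. Speed limits (rad/s): [2.57, 2.57, 3.14, 3.14, 3.14, 3.14, 3.14].

INTERFACE

Orientations are given as a rotation vector (axis times angle).
In Python, from bench import ctrl gives the robot as it stands.
- The arm moves only by the tool drive_tool, never from a script. Its argument "motion" is a list of rows, each a list of 3 entries, a list of its own where there are three numbers: the shift along the tool's x, y, z in cm, then the turn, a rotation vector about the tool's x, y, z in degrees, then the opening, from -1 (shut) to 1 (fully open). In form: [[[x, y, z], [ax, ay, az], claw], ...]. A call has 1 to 12 rows; each row shifts and turns the commanded pose from where the row before left it, along the tool's axes as they then stand; what a row does not reach is not made up. A row lasts 1/8 s, in which the tool goes at most 62.5 mm and 10.7 degrees, less where a joint would pass 70% of its speed; a pose out of reach is approached as far as the arm can. A call with a gripper value outside its range is refused whole. The fingers move at their own pace and stop on an object; "force" is the grip in N (left out, the last holds). Time passes only in rows, so rows that do not move let the fingers close. It gives the time, the measured TCP pose, the force, the opening and the grip force at its end, in the units of the state.
- ctrl.get_state(): the state, without advancing time (a new reading comes with each control period).
- ctrl.get_image(name): name is "scene" or "top" or "wrist"; returns the picture (400x640x3 uint8, red, green, blue); there is no depth.
- ctrl.calibration(name): a dict with "K" (3x3 intrinsics, pixels), "distortion" ([k1, k2, p1, p2, k3] as OpenCV has them; the pictures are not rectified), "origin" and "attitude" of the camera in the world; the wrist camera has in their place "tool_from_camera" (4x4, takes a point from camera to tool coordinates, whose origin is the TCP and whose axes are the flange's). Camera axes: x right, y up, looking along -z (the intrinsics and any distortion apply to the point x, -y, -z); pixel columns grow to the right and rows downward; lengths in m; the calibration is good to about 2 mm. A picture is of the moment at which its call begins: read the wrist's pose just before it. calibration takes no time and is no camera call.
- ctrl.close_job(): hands the job in; it is judged then, once.
The state is a dict: "time": time; "joint_positions": joint angles; "qd": joint speeds; "joint_torque": joint torques, N m; "position": TCP position; "tool_rot": TCP orientation; "ft_force": force on the tool from outside, world axes, zero at the start; "torque": the same for the moment, N m; "grip_width": opening from 0.0 (shut) to 1.0 (fully open); "grip_force": force on a finger pad.
Only numpy, scipy, OpenCV 4.12 (cv2) and the standard library are available. Lean on these libraries where they do the work, as an engineer would, in place of code of your own. Each camera call takes 0.05 s, during which the arm holds its last target. There are 200 camera calls.

TASK

The washed small ware on the grey drying mat is dry: put each piece away upright in an empty place of the holder for its kind, every one fully seated. The two blue caps go one to a bay in the white divided tray, the two rubber stoppers narrow end down in the wells of the wooden block that match their size, and the porcelain crucible hangs in the free hole of the steel rack. Leave the glass stopper lying on the mat.

Things in the scene. Friction and masses are not known exactly. Their poses are not given: they have to be found in the camera images.
- cap_a: Blue ribbed plastic screw cap for a laboratory bottle, 43 mm across, 22 mm high, standing open side down; one of two alike. Origin: centre of its underside; z up. Starts upright somewhere on the grey ribbed drying mat (mat 4 mm thick, on the bench at z = 0).
- cap_b: Blue ribbed plastic screw cap for a laboratory bottle, 43 mm across, 22 mm high, standing open side down; one of two alike. Origin: centre of its underside; z up. Starts upright somewhere on the grey ribbed drying mat (mat 4 mm thick, on the bench at z = 0).
- large_stopper: The larger rubber stopper, dull red, 28 mm across its wide top, narrower below, 24 mm high, standing on its narrow end. Origin: centre of its underside (narrow end); z up. Starts upright somewhere on the grey ribbed drying mat (mat 4 mm thick, on the bench at z = 0).
- small_stopper: The smaller rubber stopper, near black, 21 mm across its wide top, narrower below, 24 mm high, standing on its narrow end. Origin: centre of its underside (narrow end); z up. Starts upright somewhere on the grey ribbed drying mat (mat 4 mm thick, on the bench at z = 0).
- crucible: White porcelain crucible, open cup 45 mm across its rim, tapering to 28 mm at the foot, 34 mm high. Origin: centre of its foot; z up. Starts upright somewhere on the grey ribbed drying mat (mat 4 mm thick, on the bench at z = 0).
- glass_stopper: Clear ground-glass stopper lying on its side on the drying mat, 63 mm long along its y, 18 mm thick. It belongs to no holder here and stays where it lies. Origin: underside, near the middle of its length.
- mat: Grey ribbed silicone drying mat, 215 x 262 mm, 4 mm thick, on the bench on the robot's left. Fixed. Origin: centre of its underside; x ahead, y to the left. Mind the tall water bath on its jack behind the middle of the bench (x beyond 0.56 m, y from -0.1 to 0.22 m, from 0.14 m up): pass in front of it when carrying between the mat and the holders.
- cap_tray: White plastic cap tray, 60 x 174 mm, 3 mm floor and walls, walls 11 mm high. Three bays 54 mm square in a row along y, centres y = -57, 0, +57 mm; the middle one holds a blue cap (fixed), the end ones are empty. A cap in a bay has its underside 3 mm, its top 25 mm above the bench. Fixed. Origin: centre of its underside; x across, y along the row, z up.
- stopper_block: Pale beech block, 56 x 142 x 22 mm. Three round wells 10 mm deep in a row along y: 34 mm wide at y = +46 mm, empty; 34 mm at y = +1 mm, holding a red stopper (fixed); 27 mm at y = -44 mm, empty, for the smaller stopper. A seated stopper's foot is 12 mm, its top 36 mm above the bench. Fixed. Origin: centre of its underside; x across, y along the row, z up.
- crucible_rack: Crucible rack of bent stainless sheet, 66 x 180 mm, top face 30 mm above the bench. Three round 38 mm holes in a row along y, centres y = -58, 0, +58 mm; the outer two hold crucibles (fixed), the middle one is empty. A crucible hangs by its taper, foot about 10 mm, rim about 44 mm above the bench. Fixed. Origin: centre of its underside; x across, y along the row, z up.

How it is judged:
At the end, for the whole second after the job is handed in: Each cap flat in its own empty bay (9 mm from the bay's centre, 3 mm in height); each stopper down in the empty well of its size (8 mm, 3 mm); the crucible hanging in the free hole (8 mm, foot 5 to 15 mm up); all within 0.15 rad of upright, at rest; glass stopper moved under 30 mm (((x of cap_a in the frame of cap_tray between -0.009 and 0.009 m and y of cap_a in the frame of cap_tray between -0.066 and -0.048 m and z of cap_a in the frame of cap_tray between 0 and 0.006 m and angle between cap_a's own z axis and vertical below 0.15 rad) or (x of cap_a in the frame of cap_tray between -0.009 and 0.009 m and y of cap_a in the frame of cap_tray between 0.048 and 0.066 m and z of cap_a in the frame of cap_tray between 0 and 0.006 m and angle between cap_a's own z axis and vertical below 0.15 rad)) and ((x of cap_b in the frame of cap_tray between -0.009 and 0.009 m and y of cap_b in the frame of cap_tray between -0.066 and -0.048 m and z of cap_b in the frame of cap_tray between 0 and 0.006 m and angle between cap_b's own z axis and vertical below 0.15 rad) or (x of cap_b in the frame of cap_tray between -0.009 and 0.009 m and y of cap_b in the frame of cap_tray between 0.048 and 0.066 m and z of cap_b in the frame of cap_tray between 0 and 0.006 m and angle between cap_b's own z axis and vertical below 0.15 rad)) and x of large_stopper in the frame of stopper_block between -0.008 and 0.008 m and y of large_stopper in the frame of stopper_block between 0.038 and 0.054 m and z of large_stopper in the frame of stopper_block between 0.009 and 0.015 m and angle between each of large_stopper, small_stopper, crucible's own z axis and vertical below 0.15 rad and x of small_stopper in the frame of stopper_block between -0.008 and 0.008 m and y of small_stopper in the frame of stopper_block between -0.052 and -0.036 m and z of small_stopper in the frame of stopper_block between 0.009 and 0.015 m and x of crucible in the frame of crucible_rack between -0.008 and 0.008 m and y of crucible in the frame of crucible_rack between -0.008 and 0.008 m and z of crucible in the frame of crucible_rack between 0.005 and 0.015 m and linear speed of each of cap_a, cap_b, large_stopper, small_stopper, crucible below 0.02 m/s and distance of glass_stopper from where it was at the start of the episode below 0.03 m); the robot touches nothing.
It also fails if it takes over 136 s, if anything falls off the work surface, if the arm or the gripper's body presses on something with over 40 N, if the wrist force passes 120 N, or if a joint passes its speed limit or range.

## Working session

There is one attempt and no reset: what is moved stays moved. The work goes in short steps, Python scripts to look and compute and a tool call to move; the robot and the scene stay as the last step left them, time stands still between calls to the robot, and variables do not carry over. Pictures are saved under pics/ and viewed, at most 14 in all, crops included, and the job is handed in when it is done.

Besides the shell and the picture viewer there is one more tool, called after "Request:" as name(argument=value, ...) on one line, values as JSON. drive_tool: Moves the arm, as the interface text tells. Its arguments: {"type":"object","properties":{"motion":{"type":"array","items":{"type":"array"}},"force":{"type":"number"}},"required":["motion"]}

```bash
ls; mkdir -p pics
cat > h.py <<'E'
import numpy as np, cv2
from bench import ctrl
from scipy.spatial.transform import Rotation as R
def att(a):
    a=np.array(a,float)
    return a if a.shape==(3,3) else R.from_rotvec(a).as_matrix()
def cam(name,st=None):
    c=ctrl.calibration(name)
    if name=='wrist':
        T=np.array(c['tool_from_camera']); Rt=att(st['tool_rot'])
        return np.array(c['K']),np.array(c['distortion'],float),Rt@T[:3,3]+np.array(st['position']),Rt@T[:3,:3]
    return np.array(c['K']),np.array(c['distortion'],float),np.array(c['origin']),att(c['attitude'])
def pix2plane(cm,uv,z):
    K,d,o,A=cm
    p=cv2.undistortPoints(np.array(uv,float).reshape(-1,1,2),K,d).reshape(-1,2)
    r=np.c_[p[:,0],-p[:,1],-np.ones(len(p))]@A.T
    return o+r*((z-o[2])/r[:,2])[:,None]
def proj(cm,P):
    K,d,o,A=cm
    q=(np.atleast_2d(P)-o)@A
    q=q*[1,-1,-1]
    return cv2.projectPoints(q,np.zeros(3),np.zeros(3),K,d)[0].reshape(-1,2)
E
python3 - <<'E'
from h import *
for n in('top','scene'):
    cv2.imwrite(f'pics/{n}0.png',ctrl.get_image(n)[:,:,::-1]); print(ctrl.calibration(n))
print(ctrl.calibration('wrist'))
st=ctrl.get_state();print(st)
cv2.imwrite('pics/w0.png',ctrl.get_image('wrist')[:,:,::-1])
E
```

```text
pics
{'K': array([[409.97603268,   0.        , 323.46080048],
       [  0.        , 409.97603268, 207.24489242],
       [  0.        ,   0.        ,   1.        ]]), 'distortion': array([-0.08146501,  0.        ,  0.        ,  0.        ,  0.        ]), 'origin': array([0.40852258, 0.06523925, 1.14207617]), 'attitude': array([ 0.08164056, -0.07452485, -1.56982867])}
{'K': array([[415.66096118,   0.        , 317.90436448],
       [  0.        , 415.66096118, 197.31416605],
       [  0.        ,   0.        ,   1.        ]]), 'distortion': array([-0.00095179,  0.        ,  0.        ,  0.        ,  0.        ]), 'origin': array([-0.12202765,  0.5467434 ,  0.52354931]), 'attitude': array([ 0.57377833, -1.09248829, -2.00154717])}
{'K': array([[278.95910725,   0.        , 319.18084352],
       [  0.        , 278.95910725, 198.64418723],
       [  0.        ,   0.        ,   1.        ]]), 'distortion': array([-0.00585763,  0.        ,  0.        ,  0.        ,  0.        ]), 'tool_from_camera': array([[-3.44993829e-04,  9.64359875e-01,  2.64593864e-01,
         7.12722358e-02],
       [ 9
[... 250 characters left out ...]
ime': 0.1, 'joint_positions': array([-1.16987161,  0.32177355, -0.07009571,  1.45155258,  0.02257717,
        1.37079964, -0.05690364]), 'qd': array([ 0.00077974, -0.00356867,  0.00025741, -0.00193915,  0.0005056 ,
       -0.00097217, -0.00088265]), 'joint_torque': array([-1.48413219e-04, -4.92572844e+01, -4.05778997e-01, -3.13398206e+01,
       -6.40445855e-02,  3.94687825e-02,  8.31016860e-05]), 'position': array([0.24509717, 0.6016137 , 0.29125504]), 'tool_rot': array([-6.03743179e-01, -3.08275820e+00,  2.70997860e-03]), 'ft_force': array([-0.41711993,  0.13313072,  0.20463814]), 'torque': array([-0.00055997, -0.00042856,  0.0365639 ]), 'grip_force': 0.0, 'grip_width': 0.9982345598736744}
```

View pics/top0.png

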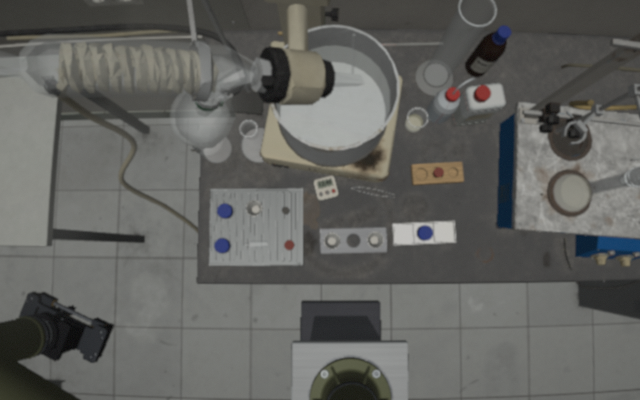

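View pics/scene0.png

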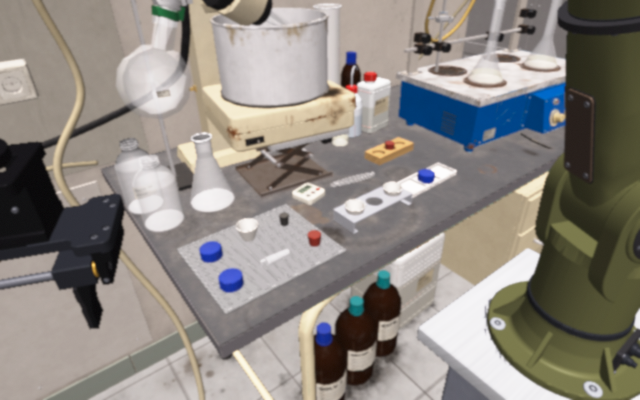

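View pics/w0.png

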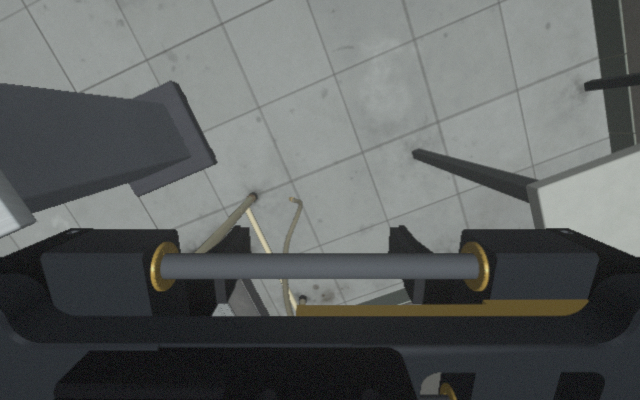

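Top view: caps at about (225,211) and (222,245), crucible (254,209), small stopper (286,210), large (289,244), glass stopper (258,244). The rack is at (353,240), the tray at (424,232) and the block at (438,173). Next I measure them with masks.

```bash
cat > m.py <<'E'
from h import *
im=cv2.imread('pics/top0.png'); hsv=cv2.cvtColor(im,cv2.COLOR_BGR2HSV); cm=cam('top')
def blobs(name,mask,z,amin,amax,box):
    m=np.zeros(mask.shape,np.uint8); x0,y0,x1,y1=box; m[y0:y1,x0:x1]=mask[y0:y1,x0:x1]
    for c in cv2.findContours(m,cv2.RETR_EXTERNAL,cv2.CHAIN_APPROX_NONE)[0]:
        a=cv2.contourArea(c)
        if amin<a<amax:
            M=cv2.moments(c);uv=[M['m10']/M['m00'],M['m01']/M['m00']]
            r=cv2.minAreaRect(c); q=pix2plane(cm,cv2.boxPoints(r),z); P=pix2plane(cm,uv,z)[0]
            e=[q[1]-q[0],q[2]-q[1]]; e=max(e,key=np.linalg.norm)
            print(name,np.round(uv,1),a,'xy',np.round(P[:2],4),'rectc',np.round(q.mean(0)[:2],4),'len',np.round([np.linalg.norm(q[1]-q[0]),np.linalg.norm(q[2]-q[1])],3),'ang',round(np.degrees(np.arctan2(e[1],e[0])),1))
H,S,V=hsv[...,0],hsv[...,1],hsv[...,2]
u=lambda m:m.astype(np.uint8)*255
blobs('blue',u((H>100)&(H<130)&(S>120)),.02,60,1000,(200,180,460,265))
blobs('red',u(((H<8)|(H>172))&(S>110)),.022,20,400,(200,160,460,265))
blobs('dark',u(V<62),.025,15,150,(275,195,300,225))
blobs('white',u((V>170)&(S<40)),.03,20,500,(240,195,390,260))
blobs('tray',u((V>150)&(S<60)),.011,300,3000,(388,215,462,250))
blobs('rack',u((V>105)&(S<60)),.03,300,3000,(312,222,392,258))
blobs('wood',u((H>8)&(H<25)&(S>80)),.022,300,3000,(400,150,475,195))
c=im[140:280,200:480]; cv2.imwrite('pics/crop0.png',cv2.resize(c,None,fx=2.85,fy=2.85,interpolation=cv2.INTER_CUBIC))
E
python3 m.py
```

```text
blue [222.  245.2] 116.5 xy [0.416  0.3488] rectc [0.4165 0.3488] len [0.033 0.033] ang -89.8
blue [424.3 232.4] 109.0 xy [ 0.4508 -0.2066] rectc [ 0.4506 -0.2071] len [0.036 0.03 ] ang -90.1
blue [224.7 210.6] 115.0 xy [0.5114 0.3434] rectc [0.5116 0.3439] len [0.036 0.031] ang -90.1
red [289.  244.6] 29.0 xy [0.418  0.1642] rectc [0.4169 0.1642] len [0.016 0.016] ang -89.9
red [438. 172.] 49.5 xy [ 0.6186 -0.2487] rectc [ 0.6187 -0.2488] len [0.023 0.023] ang 178.1
tray [423.4 232.7] 1162.5 xy [ 0.4503 -0.206 ] rectc [ 0.4502 -0.2069] len [0.17  0.058] ang -87.0
rack [352.8 240. ] 1550.5 xy [ 0.4303 -0.0091] rectc [ 0.4303 -0.0089] len [0.182 0.067] ang -88.7
wood [436.8 173. ] 965.5 xy [ 0.616  -0.2453] rectc [ 0.6162 -0.246 ] len [0.146 0.058] ang -86.6
```

View pics/crop0.png

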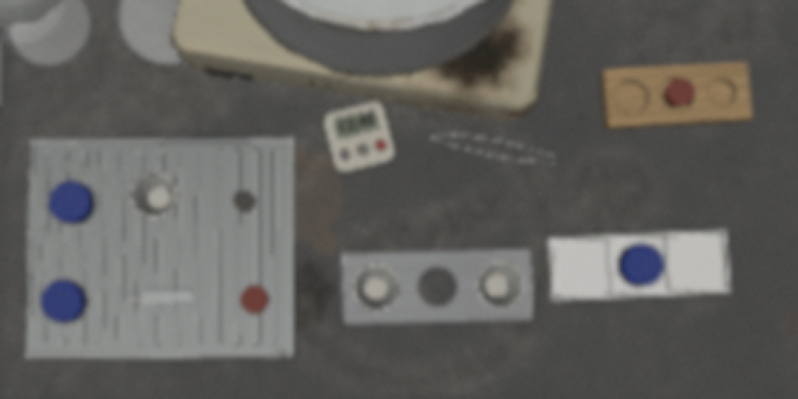

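The crop agrees: small stopper (285.6,210.5), large (289.1,244.9) and crucible rim (254.4,208.4) in top pixels. The larger empty well is the left one. Next I work out the move to a viewpoint over the mat with the fingers closing along x.

```bash
cat >> h.py <<'E'
def plan(xyz,yaw=90,st=None):
    """shift (cm, current tool axes) and turn (deg, tool axes) to TCP xyz, tool x at world angle yaw, tool down"""
    st=st or ctrl.get_state(); Rt=att(st['tool_rot'])
    c,s=np.cos(np.radians(yaw)),np.sin(np.radians(yaw))
    G=np.array([[c,s,0],[s,-c,0],[0,0,-1]])
    print('t',round(st['time'],2),'pos',np.round(st['position'],4),'yaw',np.round(np.degrees(np.arctan2(Rt[1,0],Rt[0,0])),1),'| shift cm',np.round(Rt.T@(np.array(xyz)-st['position'])*100,2),'turn',np.round(R.from_matrix(Rt.T@G).as_rotvec(degrees=True),2))
E
python3 - <<'E'
from h import *
cm=cam('top')
for n,uv,z in(('small',(285.6,210.5),.028),('large',(289.1,244.9),.028),('cru',(254.4,208.4),.038),('glass',(257.9,244.6),.015)): print(n,pix2plane(cm,uv,z).round(4))
plan((.42,.15,.25))
E
```

```text
small [[0.5108 0.1737 0.028 ]]
large [[0.4171 0.1634 0.028 ]]
cru [[0.5156 0.2577 0.038 ]]
glass [[0.4179 0.2505 0.015 ]]
t 0.15 pos [0.2451 0.6017 0.2914] yaw 157.8 | shift cm [-33.23 -35.23   4.2 ] turn [-7.000e-02  6.000e-02  6.784e+01]
```

Request:
drive_tool(motion=[[[-2.77,-2.94,0.35],[0,0,0],1],[[-2.77,-2.94,0.35],[0,0,0],1],[[-2.77,-2.94,0.35],[0,0,0],1],[[-2.77,-2.94,0.35],[0,0,0],1],[[-2.77,-2.94,0.35],[0,0,0],1],[[-2.77,-2.94,0.35],[0,0,0],1],[[-2.77,-2.94,0.35],[0,0,0],1],[[-2.77,-2.94,0.35],[0,0,0],1],[[-2.77,-2.94,0.35],[0,0,0],1],[[-2.77,-2.94,0.35],[0,0,0],1],[[-2.77,-2.94,0.35],[0,0,0],1],[[-2.77,-2.94,0.35],[0,0,0],1]])

```text
time: 1.65
position: [0.4202, 0.1485, 0.2501]
tool_rot: [0.604, 3.083, 0.0]
ft_force: [-0.7, 0.1, -0.2]
grip_width: 1.002
grip_force: 0.0
```

Request:
drive_tool(motion=[[[0,0,0],[0,0,9.7],1],[[0,0,0],[0,0,9.7],1],[[0,0,0],[0,0,9.7],1],[[0,0,0],[0,0,9.7],1],[[0,0,0],[0,0,9.7],1],[[0,0,0],[0,0,9.7],1],[[0,0,0],[0,0,9.7],1],[[0,0,0],[0,0,0],1],[[0,0,0],[0,0,0],1]])

```text
time: 2.78
position: [0.4199, 0.1498, 0.2502]
tool_rot: [-2.22, -2.223, 0.0]
ft_force: [1.1, -0.4, -0.9]
grip_width: 0.999
grip_force: 0.0
```

Run:
```python
from h import *
st=ctrl.get_state();im=ctrl.get_image('wrist')[:,:,::-1]
np.save('st1.npy',st,allow_pickle=True)
plan((.42,.15,.25),90,st)
cv2.imwrite('pics/w1.png',im)
```

```text
t 2.77 pos [0.4199 0.1498 0.2502] yaw 90.1 | shift cm [0.02 0.01 0.02] turn [-0.01  0.    0.1 ]
```

View pics/w1.png

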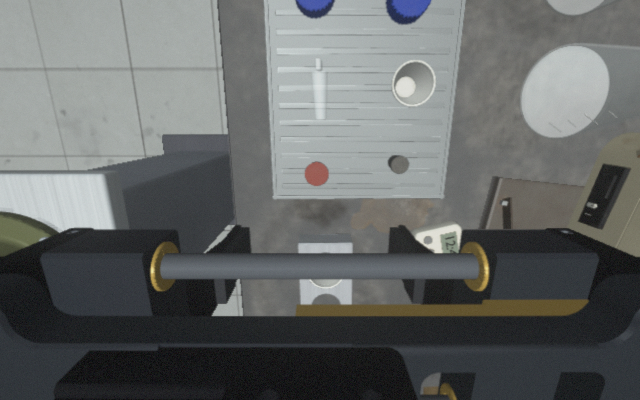

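Wrist view: large stopper (317,174), small (399,164), crucible rim (413,83), caps at the top edge (316,3) and (409,6), glass stopper (319,90). The fingers are at rows 230–310.

Run:
```python
from h import *
st=np.load('st1.npy',allow_pickle=True).item(); cm=cam('wrist',st)
im=cv2.imread('pics/w1.png'); hsv=cv2.cvtColor(im,cv2.COLOR_BGR2HSV); H,S,V=[hsv[...,i] for i in range(3)]
def big(n,m,z,box):
    x0,y0,x1,y1=box;k=np.zeros(m.shape,np.uint8);k[y0:y1,x0:x1]=m[y0:y1,x0:x1]
    c=max(cv2.findContours(k,cv2.RETR_EXTERNAL,cv2.CHAIN_APPROX_NONE)[0],key=cv2.contourArea)
    (u,v),ax,_=cv2.fitEllipse(c); print(n,round(u,1),round(v,1),np.round(ax,1),pix2plane(cm,[u,v],z)[0].round(4))
big('large',S>110,.026,(295,150,340,200)); big('small',V<85,.026,(380,145,420,185)); big('cru',V>190,.037,(380,50,450,115))
# predicted pixels of tops for top-camera estimates
for n,P in(('large',(.417,.1634,.028)),('small',(.5108,.1737,.028)),('cru',(.5156,.2577,.038)),('capA',(.416,.3488,.026)),('capB',(.5114,.3434,.026)),('rack hole',(.4303,-.009,.03))): print(n,proj(cm,P).round(1))
plan((.417,.163,.16))
```

```text
large 316.0 173.6 [19.8 20.3] [0.4173 0.1649 0.026 ]
small 391.8 160.3 [ 5.7 10.3] [0.5036 0.1804 0.026 ]
cru 413.5 82.5 [42.  46.5] [0.5174 0.2615 0.037 ]
large [[315.7 175.3]]
small [[398.2 166.5]]
cru [[411.7  86.4]]
capA [[314.4 -11.5]]
capB [[411.1  -4.9]]
rack hole [[326.2 306. ]]
t 2.83 pos [0.4199 0.1498 0.2502] yaw 90.1 | shift cm [ 1.32 -0.29  9.02] turn [-0.   -0.    0.07]
```

Request:
drive_tool(motion=[[[0.7,-0.15,3],[0,0,0],1],[[0.75,-0.12,4],[0,0,0],1],[[0,0,4],[0,0,0],1],[[0,0,3],[0,0,0],1],[[0,0,1.5],[0,0,0],1],[[0,0,0.82],[0,0,0],1],[[0,0,0],[0,0,0],1],[[0,0,0],[0,0,0],-0.5],[[0,0,0],[0,0,0],-0.9],[[0,0,0],[0,0,0],-0.9],[[0,0,0],[0,0,0],-0.9],[[0,0,0],[0,0,0],-0.9]], force=15)

```text
time: 4.32
position: [0.4173, 0.1644, 0.0871]
tool_rot: [2.223, 2.22, 0.0]
ft_force: [0.6, 0.1, -0.1]
grip_width: 0.515
grip_force: 0.0
```

Request:
drive_tool(motion=[[[0,0,0],[0,0,0],-1],[[0,0,0],[0,0,0],-1],[[0,0,0],[0,0,0],-1],[[0,0,0],[0,0,0],-1],[[0,0,-0.3],[0,0,0],-1],[[0,0,-1],[0,0,0],-1],[[0,0,-2],[0,0,0],-1],[[0,0,-2],[0,0,0],-1],[[0,0,-2],[0,0,0],-1],[[0,0,0],[0,0,0],-1]])

```text
time: 5.58
position: [0.4185, 0.165, 0.162]
tool_rot: [2.222, 2.22, 0.007]
ft_force: [-0.5, 1.4, -0.4]
grip_width: 0.3
grip_force: 15.0
```

Run:
```python
from h import *
im=ctrl.get_image('scene')[:,:,::-1]
cv2.imwrite('pics/s1.png',cv2.resize(im[100:320,160:480],None,fx=2.4,fy=2.4))
c,s=np.cos(np.radians(3.2)),np.sin(np.radians(3.2))
# targets
def loc(o,yaw,y): return np.array(o)+np.array([-np.sin(np.radians(yaw)),np.cos(np.radians(yaw))])*y
print('large well',loc((.6161,-.2457),3.4,.046),'small',loc((.6161,-.2457),3.4,-.044),'bays',loc((.4502,-.2065),3,.057),loc((.4502,-.2065),3,-.057))
w=loc((.6161,-.2457),3.4,.046)
plan((*w,.16),93.4)
```

```text
large well [ 0.61337191 -0.19978097] small [ 0.61870948 -0.28962255] bays [ 0.44721685 -0.14957812] [ 0.45318315 -0.26342188]
t 5.62 pos [0.4178 0.1646 0.1608] yaw 89.9 | shift cm [-36.42  19.6    0.08] turn [ 0.1  -0.06 -3.46]
```

View pics/s1.png

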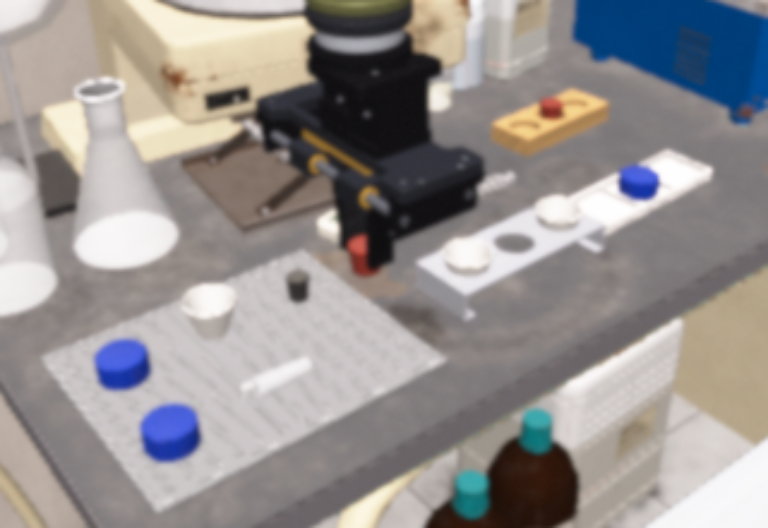

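Stopper held upright at about (360,255) in the crop, and nothing else has been disturbed. I'll carry it past the front of the bath to a viewpoint to the right of the holders.

Request:
drive_tool(motion=[[[-3,1.2,-1],[0,0,0],-1],[[-5,0,-1],[0,0,0],-1],[[-5,0,-1],[0,0,0],-1],[[-5,0,-1],[0,0,0],-1],[[-5,0,-1],[0,0,0],-1],[[-5,0,0],[0,0,0],-1],[[-5,0,0],[0,0,0],-1],[[-5,1,0],[0,0,0],-1],[[-5,2,0],[0,0,0],-1],[[-5,3,0],[0,0,0],-1],[[0,3,0],[0,0,0],-1],[[0,0,0],[0,0,0],-1]])

```text
time: 7.12
position: [0.5202, -0.3152, 0.2082]
tool_rot: [-2.22, -2.221, 0.003]
ft_force: [0.1, -0.0, 0.0]
grip_width: 0.295
grip_force: 15.0
```

Run:
```python
from h import *
st=ctrl.get_state();im=ctrl.get_image('wrist')[:,:,::-1]
np.save('st2.npy',st,allow_pickle=True)
plan((.6134,-.1998,.16),93.4,st)
cv2.imwrite('pics/w2.png',im); cm=cam('wrist',st)
print(proj(cm,[(.6134,-.1998,.022),(.6187,-.2896,.022),(.4472,-.1496,.003),(.4532,-.2634,.003),(.4303,-.009,.03)]).round(1))
```

```text
t 7.12 pos [ 0.5202 -0.3152  0.2082] yaw 90.0 | shift cm [11.54  9.34  4.79] turn [-0.15  0.02 -3.38]
[[ 419.2   74. ]
 [ 416.1  170.1]
 [ 241.5   20.1]
 [ 255.   142.3]
 [ 194.8 -210.3]]
```

View pics/w2.png

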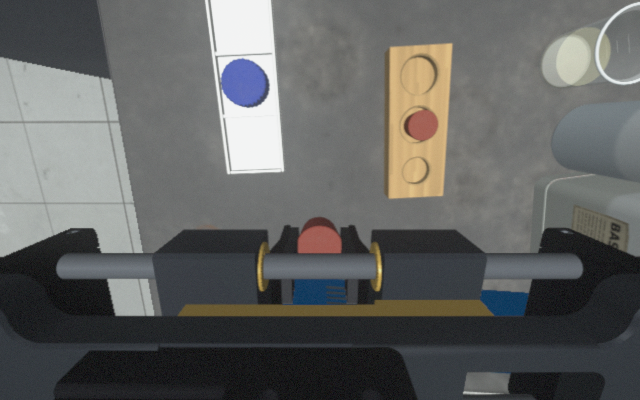

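Wells and bays fall on the predicted pixels (large well 419,75; small 416,170; right bay 252,143), so the holder poses are good. I'll insert the large stopper.

Request:
drive_tool(motion=[[[2.5,2,0],[0,0,0],-1],[[3.5,3,0],[0,0,0],-1],[[3.5,3,0],[0,0,0],-1],[[2.04,1.34,0],[0,0,0],-1],[[0,0,2],[0,0,-3.4],-1],[[0,0,3],[0,0,0],-1],[[0,0,2.8],[0,0,0],-1],[[0,0,0],[0,0,0],-1],[[0,0,1.5],[0,0,0],-1],[[0,0,1],[0,0,0],-1],[[0,0,0.9],[0,0,0],-1],[[0,0,0],[0,0,0],-1]])

```text
time: 8.68
position: [0.6119, -0.2003, 0.0973]
tool_rot: [-2.155, -2.284, 0.001]
ft_force: [0.2, -0.9, -0.4]
grip_width: 0.299
grip_force: 15.0
```

Request:
drive_tool(motion=[[[0,0.1,0.15],[0,0,0],-1],[[0,0,0],[0,0,0],-1],[[0,0,0],[0,0,0],-0.1],[[0,0,0],[0,0,0],0],[[0,0,0],[0,0,0],0],[[0,0,-1],[0,0,0],0.2],[[0,0,-3],[0,0,0],0.3],[[0,0,-4],[0,0,0],0.5],[[0,0,-3],[0,0,0],0.5],[[0,0,0],[0,0,0],0.5]])

```text
time: 9.93
position: [0.6148, -0.2013, 0.2104]
tool_rot: [2.152, 2.281, 0.005]
ft_force: [0.4, -1.3, -0.0]
grip_width: 0.74
grip_force: 0.0
```

Run:
```python
from h import *
# via waypoints back to small stopper, orientation B (tool x = -x)
st=ctrl.get_state(); plan((.45,-.2,.20),90,st); plan((.512,.1755,.16),180,st)
im=ctrl.get_image('scene')[:,:,::-1]
cv2.imwrite('pics/s2.png',cv2.resize(im[120:200,330:470],None,fx=4,fy=4))
```

```text
t 9.93 pos [ 0.6148 -0.2013  0.2104] yaw 93.3 | shift cm [  1.09 -16.45   0.93] turn [0.35 0.07 3.33]
t 9.93 pos [ 0.6148 -0.2013  0.2104] yaw 93.3 | shift cm [38.22 -8.11  4.93] turn [  0.22   0.33 -86.67]
```

View pics/s2.png

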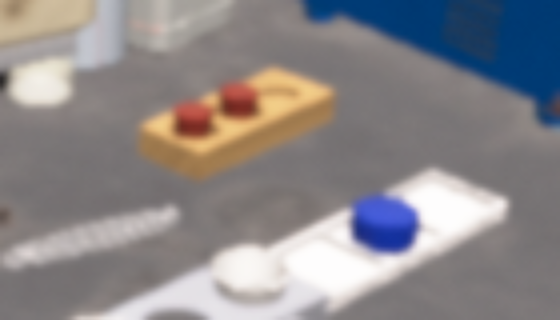

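Large stopper is seated level with its fixed neighbour, crop (193,118). Returning past the bath for the small stopper, then turning the grip to close along y.

Request:
drive_tool(motion=[[[0,-4,0],[0,0,0],0.5],[[0,-6,0],[0,0,0],0.5],[[2,-5.5,0],[0,0,0],0.5],[[5,0,0],[0,0,0],0.5],[[5.2,0.3,0],[0,0,0],0.5],[[5.2,0.3,0],[0,0,0],0.5],[[5.2,0.3,0],[0,0,0],0.5],[[5.2,0.3,0],[0,0,0],0.5],[[5.2,0.3,0],[0,0,0],0.5],[[5,0.3,0],[0,0,0],0.5],[[0,0,0],[0,0,0],0.5]])

```text
time: 11.35
position: [0.4529, 0.1751, 0.2054]
tool_rot: [-2.146, -2.292, 0.002]
ft_force: [-0.2, -0.6, 0.2]
grip_width: 0.755
grip_force: 0.0
```

Request:
drive_tool(motion=[[[0,0,0],[0,0,-9.63],0.5],[[0,0,0],[0,0,-9.63],0.5],[[0,0,0],[0,0,-9.63],0.5],[[0,0,0],[0,0,-9.63],0.5],[[0,0,0],[0,0,-9.63],0.5],[[0,0,0],[0,0,-9.63],0.5],[[0,0,0],[0,0,-9.63],0.5],[[0,0,0],[0,0,-9.63],0.5],[[0,0,0],[0,0,-9.63],0.5],[[0,0,0],[0,0,0],0.5]])

```text
time: 12.6
position: [0.4541, 0.1698, 0.2059]
tool_rot: [-0.005, -3.14, 0.001]
ft_force: [-1.0, 0.1, -0.0]
grip_width: 0.751
grip_force: 0.0
```

Run:
```python
from h import *
st=ctrl.get_state(); plan((.512,.1755,.087),180,st); print(st['joint_positions'].round(2))
```

```text
t 12.6 pos [0.4541 0.1698 0.2059] yaw 179.8 | shift cm [-5.81  0.6  11.88] turn [-0.05 -0.07 -0.17]
[-0.76  0.03  0.35  1.97 -0.01  1.15  1.17]
```

Request:
drive_tool(motion=[[[-2.5,0.3,2],[0,0,0],0.5],[[-2.2,0.3,3],[0,0,0],0.4],[[-1,0,3],[0,0,0],0.2],[[0,0,2.5],[0,0,0],0],[[0,0,1.35],[0,0,0],-0.2],[[0,0,0],[0,0,0],-0.3],[[0,0,0],[0,0,0],-1],[[0,0,0],[0,0,0],-1],[[0,0,0],[0,0,0],-1],[[0,0,0],[0,0,0],-1],[[0,0,0],[0,0,0],-1],[[0,0,0],[0,0,0],-1]])

```text
time: 14.1
position: [0.5122, 0.1772, 0.089]
tool_rot: [-0.0, 3.14, 0.001]
ft_force: [-0.3, -0.3, 5.9]
grip_width: 0.224
grip_force: 15.0
```

Request:
drive_tool(motion=[[[0,0,-0.5],[0,0,0],-1],[[0,0,-2],[0,0,0],-1],[[0,0,-3],[0,0,0],-1],[[2,0,-3],[0,0,0],-1],[[4,0,-3],[0,0,0],-1],[[0,0,0],[0,0,0],-1]])

```text
time: 14.85
position: [0.4504, 0.1779, 0.2051]
tool_rot: [-0.004, 3.139, 0.005]
ft_force: [0.5, 0.8, -0.9]
grip_width: 0.221
grip_force: 15.0
```

Run:
```python
from h import *
st=ctrl.get_state(); plan((.44,-.2896,.2),93.4,st)
im=ctrl.get_image('scene')[:,:,::-1];w=ctrl.get_image('wrist')[:,:,::-1]
a=cv2.resize(im[120:260,200:400],(600,420));b=cv2.resize(w[200:320,220:420],(600,360))[:170]
cv2.imwrite('pics/s3.png',np.vstack([a,b]))
```

```text
t 14.85 pos [0.4504 0.1779 0.2051] yaw -179.9 | shift cm [  1.15 -46.75   0.35] turn [ 2.400e-01 -4.000e-02  8.673e+01]
```

View pics/s3.png

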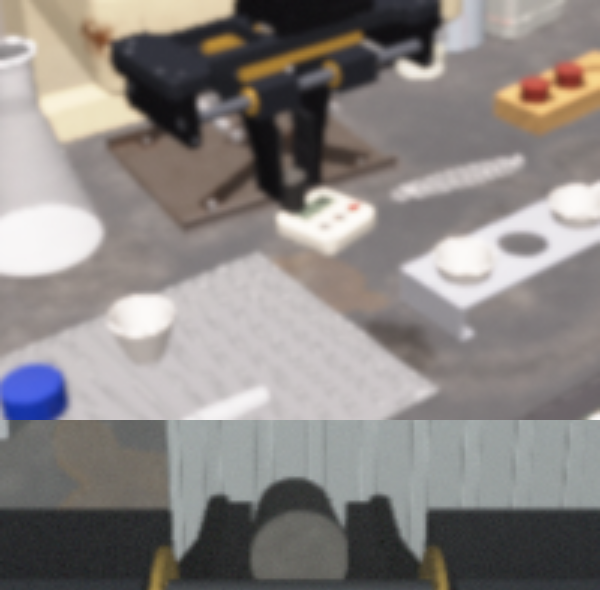

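Stopper held upright between the pads (bottom crop, 300,555). Carrying it to the block.

Request:
drive_tool(motion=[[[0,-3,0],[0,0,0],-1],[[0,-5,0],[0,0,0],-1],[[0.2,-5,0],[0,0,0],-1],[[0.2,-5,0],[0,0,0],-1],[[0,-5,0],[0,0,0],-1],[[0,-5,0],[0,0,0],-1],[[0,-5,0],[0,0,0],-1],[[0,-5,0],[0,0,0],-1],[[0,-5,0],[0,0,0],-1],[[0,-3.7,0],[0,0,0],-1],[[0,0,0],[0,0,0],-1]])

```text
time: 16.32
position: [0.4462, -0.2941, 0.2021]
tool_rot: [-0.01, -3.138, 0.006]
ft_force: [-0.1, 0.6, -0.7]
grip_width: 0.223
grip_force: 15.0
```

Request:
drive_tool(motion=[[[0,0,0],[0,0,9.65],-1],[[0,0,0],[0,0,9.65],-1],[[0,0,0],[0,0,9.65],-1],[[0,0,0],[0,0,9.65],-1],[[0,0,0],[0,0,9.65],-1],[[0,0,0],[0,0,9.65],-1],[[0,0,0],[0,0,9.65],-1],[[0,0,0],[0,0,9.65],-1],[[0,0,0],[0,0,9.65],-1],[[0,0,0],[0,0,0],-1]])

```text
time: 17.58
position: [0.4476, -0.2891, 0.2022]
tool_rot: [-2.155, -2.284, 0.002]
ft_force: [0.9, 0.1, -0.6]
grip_width: 0.219
grip_force: 15.0
```

Run:
```python
from h import *
st=ctrl.get_state(); plan((.6187,-.2896,.11),93.4,st)
```

```text
t 17.57 pos [ 0.4476 -0.2891  0.2022] yaw 93.3 | shift cm [-1.04 17.09  9.19] turn [-0.11  0.01 -0.08]
```

Request:
drive_tool(motion=[[[-0.34,4,0],[0,0,0],-1],[[-0.3,5,0],[0,0,0],-1],[[-0.2,5,1],[0,0,0],-1],[[-0.2,3.09,2],[0,0,0],-1],[[0,0,3],[0,0,0],-1],[[0,0,2],[0,0,0],-1],[[0,0,1.2],[0,0,0],-1],[[0,0,0],[0,0,0],-1],[[0,0,0.7],[0,0,0],-1],[[0,0,0.6],[0,0,0],-1],[[0,0,0],[0,0,0],-1],[[0,0,0],[0,0,0],-1]])

```text
time: 19.08
position: [0.6188, -0.291, 0.0983]
tool_rot: [2.159, 2.282, 0.0]
ft_force: [0.4, 0.4, -0.4]
grip_width: 0.224
grip_force: 15.0
```

Request:
drive_tool(motion=[[[0.1,0,0.15],[0,0,0],-1],[[0,0,0],[0,0,0],-1],[[0,0,0],[0,0,0],-0.3],[[0,0,0],[0,0,0],-0.1],[[0,0,0],[0,0,0],0],[[0,0,-1],[0,0,0],0.2],[[0,0,-3],[0,0,0],0.4],[[0,0,-4],[0,0,0],0.8],[[0,-2,-3],[0,0,0],1],[[0,-5,0],[0,0,0],1],[[0,-5,0],[0,0,0],1],[[0,-4,0],[0,0,0],1]])

```text
time: 20.58
position: [0.4568, -0.2995, 0.207]
tool_rot: [2.161, 2.28, 0.002]
ft_force: [0.2, -0.1, 1.6]
grip_width: 0.995
grip_force: 0.0
```

Run:
```python
from h import *
st=ctrl.get_state(); plan((.445,.2615,.22),180,st); plan((.44,.2,.24),90,st)
im=ctrl.get_image('scene')[:,:,::-1]
cv2.imwrite('pics/s4.png',cv2.resize(im[120:200,330:470],None,fx=4,fy=4))
```

```text
t 20.57 pos [ 0.4568 -0.2995  0.207 ] yaw 93.1 | shift cm [56.08  1.83 -1.26] turn [ 6.000e-02  0.000e+00 -8.692e+01]
t 20.57 pos [ 0.4568 -0.2995  0.207 ] yaw 93.1 | shift cm [49.97  1.   -3.27] turn [ 0.04 -0.04  3.08]
```

View pics/s4.png

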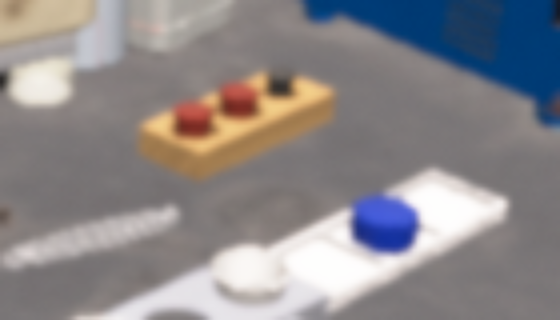

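Small stopper seated at crop (280,85). Now to the mat for the caps and crucible, with one close look.

Request:
drive_tool(motion=[[[3,0.1,-0.4],[0,0,0],1],[[5,0.1,-0.4],[0,0,0],1],[[5,0.1,-0.4],[0,0,0],1],[[5,0.1,-0.4],[0,0,0],1],[[5,0.1,-0.4],[0,0,0],1],[[5,0.1,-0.4],[0,0,0],1],[[5,0.1,-0.4],[0,0,0],1],[[5,0.1,-0.4],[0,0,0],1],[[5,0.1,0],[0,0,0],1],[[5,0.1,0],[0,0,0],1],[[2,0,0],[0,0,3.1],1],[[0,0,0],[0,0,0],1]])

```text
time: 22.12
position: [0.4412, 0.2022, 0.2389]
tool_rot: [2.216, 2.226, 0.0]
ft_force: [0.5, -1.4, -1.3]
grip_width: 1.001
grip_force: 0.0
```

Run:
```python
from h import *
st=ctrl.get_state();im=ctrl.get_image('wrist')[:,:,::-1].copy();cv2.imwrite('pics/w5.png',im); cm=cam('wrist',st)
hsv=cv2.cvtColor(im,cv2.COLOR_BGR2HSV);m=((hsv[...,0]>100)&(hsv[...,0]<130)&(hsv[...,1]>120)).astype(np.uint8)
for c in cv2.findContours(m,cv2.RETR_EXTERNAL,cv2.CHAIN_APPROX_NONE)[0]:
    if cv2.contourArea(c)>200:
        (u,v),ax,_=cv2.fitEllipse(c); print('cap',round(u,1),round(v,1),np.round(ax,1),pix2plane(cm,[u,v],.02)[0].round(4))
for n,P in(('A',(.416,.3488,.026)),('B',(.5114,.3434,.026)),('cru',(.517,.2605,.038))):
    a=np.linspace(0,2*np.pi,60);r=.0215 if n!='cru' else .0225
    q=proj(cm,np.array(P)+np.c_[r*np.cos(a),r*np.sin(a),0*a]); cv2.polylines(im,[q.round().astype(int)],True,(0,255,0),1)
cv2.imwrite('pics/w5a.png',im)
plan((.416,.349,.084),90,st);plan((.5114,.344,.084),90,st)
```

```text
cap 388.3 49.6 [39.6 44.6] [0.512  0.3458 0.02  ]
cap 293.1 43.1 [39.1 44.7] [0.4156 0.3514 0.02  ]
t 22.12 pos [0.4412 0.2022 0.2389] yaw 90.2 | shift cm [14.69 -2.47 15.48] turn [0.03 0.01 0.24]
t 22.12 pos [0.4412 0.2022 0.2389] yaw 90.2 | shift cm [14.15  7.07 15.49] turn [0.03 0.01 0.24]
```

View pics/w5a.png

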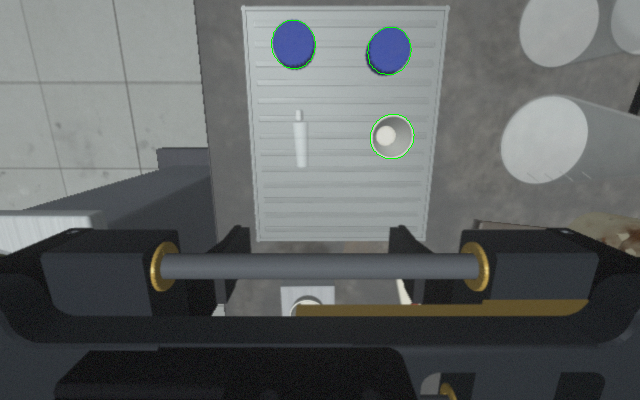

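The circles drawn from my estimates sit on cap A (293,44), cap B (389,50) and the crucible (392,136). Grasping cap A.

Request:
drive_tool(motion=[[[4,-0.7,0],[0,0,0],1],[[5,-0.9,1],[0,0,0],1],[[4,-0.7,3],[0,0,0],0.8],[[1.69,-0.17,4],[0,0,0],0.6],[[0,0,4],[0,0,0],0.5],[[0,0,2],[0,0,0],0.4],[[0,0,1.45],[0,0,0],0.4],[[0,0,0],[0,0,0],0.3],[[0,0,0],[0,0,0],-0.5],[[0,0,0],[0,0,0],-0.6],[[0,0,0],[0,0,0],-0.6],[[0,0,0],[0,0,0],-0.6]])

```text
time: 23.68
position: [0.417, 0.3483, 0.085]
tool_rot: [-2.22, -2.223, -0.003]
ft_force: [-1.1, -0.9, 5.3]
grip_width: 0.473
grip_force: 15.0
```

Request:
drive_tool(motion=[[[0,0,-0.5],[0,0,0],-0.6],[[0,0,-2],[0,0,0],-0.6],[[0,0.5,-4],[0,0,0],-0.6],[[-3,0.5,-4],[0,0,0],-0.6],[[-5,0.5,-1],[0,0,0],-0.6],[[-5,0.5,0],[0,0,0],-0.6],[[-5,0.5,0],[0,0,0],-0.6],[[-5,0.5,0],[0,0,0],-0.6],[[-5,0,0],[0,0,0],-0.6],[[-5,0,0],[0,0,0],-0.6],[[-5,0,0],[0,0,0],-0.6],[[-5,0,0],[0,0,0],-0.6]])

```text
time: 25.18
position: [0.4465, -0.0836, 0.1991]
tool_rot: [-2.22, -2.222, -0.002]
ft_force: [0.6, 0.7, -0.4]
grip_width: 0.471
grip_force: 15.0
```

Run:
```python
from h import *
st=ctrl.get_state(); plan((.4472,-.1496,.1),93,st)
```

```text
t 25.18 pos [ 0.4465 -0.0836  0.1991] yaw 90.1 | shift cm [-6.61  0.06  9.9 ] turn [ 0.03 -0.07 -2.93]
```

Request:
drive_tool(motion=[[[-3.6,0,0],[0,0,0],-0.6],[[-3,0.05,0],[0,0,0],-0.6],[[0,0,3],[0,0,-2.9],-0.6],[[0,0,4],[0,0,0],-0.6],[[0,0,2.9],[0,0,0],-0.6],[[0,0,0],[0,0,0],-0.6],[[0,0,0],[0,0,0],-0.6]])

```text
time: 26.05
position: [0.448, -0.1484, 0.101]
tool_rot: [2.163, 2.277, 0.001]
ft_force: [1.0, 0.3, 0.1]
grip_width: 0.476
grip_force: 15.0
```

Request:
drive_tool(motion=[[[-0.1,0,0.8],[0,0,0],-0.6],[[0,0,0.7],[0,0,0],-0.6],[[0,0,0],[0,0,0],-0.6],[[0,0,0],[0,0,0],0.1],[[0,0,0],[0,0,0],0.3],[[0,0,0],[0,0,0],0.5],[[0,0,-1],[0,0,0],0.5],[[0,0,-3],[0,0,0],0.8],[[0,0,-4],[0,0,0],1],[[2,0,-4],[0,0,0],1],[[5,0.2,0],[0,0,0],1],[[5,0.2,0],[0,0,0],1]])

```text
time: 27.55
position: [0.4458, -0.0279, 0.2066]
tool_rot: [2.165, 2.277, 0.007]
ft_force: [-0.1, 0.3, 0.4]
grip_width: 0.994
grip_force: 0.0
```

Run:
```python
from h import *
st=ctrl.get_state(); plan((.5114,.344,.084),90,st)
im=ctrl.get_image('top')[:,:,::-1].copy();cv2.imwrite('pics/t6.png',im); cm=cam('top')
hsv=cv2.cvtColor(im,cv2.COLOR_BGR2HSV);m=((hsv[...,0]>100)&(hsv[...,0]<130)&(hsv[...,1]>120)).astype(np.uint8)
for c in cv2.findContours(m[:260],cv2.RETR_EXTERNAL,cv2.CHAIN_APPROX_NONE)[0]:
    a=cv2.contourArea(c)
    if 40<a<400:
        M=cv2.moments(c);print(a,pix2plane(cm,[M['m10']/M['m00'],M['m01']/M['m00']],.02)[0].round(4))
```

```text
t 27.55 pos [ 0.4458 -0.0279  0.2066] yaw 92.9 | shift cm [36.77  8.38 12.4 ] turn [ 0.2  -0.18  2.88]
115.5 [0.5113 0.3432 0.02  ]
188.5 [ 1.0343 -0.4565  0.02  ]
```

Request:
drive_tool(motion=[[[4,0.2,0],[0,0,0],1],[[5,0.2,0],[0,0,0],1],[[5,0.2,0],[0,0,0],0.8],[[5,0.2,0],[0,0,0],0.6],[[5,0.2,0],[0,0,0],0.5],[[5,0.5,0],[0,0,0],0.4],[[5,2,0],[0,0,0],0.4],[[2.77,3,0],[0,0,0],0.4],[[0,2.08,0],[0,0,2.9],0.4],[[0,0,4],[0,0,0],0.4],[[0,0,0],[0,0,0],0.4]])

```text
time: 28.98
position: [0.5105, 0.3413, 0.1627]
tool_rot: [2.22, 2.222, -0.01]
ft_force: [-0.8, -0.5, 0.2]
grip_width: 0.699
grip_force: 0.0
```

Run:
```python
from h import *
st=ctrl.get_state(); plan((.5114,.344,.084),90,st)
im=ctrl.get_image('top')[:,:,::-1].copy(); cm=cam('top')
hsv=cv2.cvtColor(im,cv2.COLOR_BGR2HSV);m=((hsv[...,0]>100)&(hsv[...,0]<130)&(hsv[...,1]>120)).astype(np.uint8)
for c in cv2.findContours(m[:260],cv2.RETR_EXTERNAL,cv2.CHAIN_APPROX_NONE)[0]:
    a=cv2.contourArea(c)
    if 40<a<400:
        M=cv2.moments(c);print(a,pix2plane(cm,[M['m10']/M['m00'],M['m01']/M['m00']],.02)[0].round(4))
```

```text
t 28.98 pos [0.5105 0.3413 0.1627] yaw 90.0 | shift cm [0.31 0.12 7.87] turn [-0.23  0.27  0.04]
103.0 [ 0.4484 -0.1464  0.02  ]
108.0 [ 0.4506 -0.2065  0.02  ]
62.5 [0.5103 0.3362 0.02  ]
190.5 [ 1.0344 -0.4564  0.02  ]
```

Request:
drive_tool(motion=[[[0.3,0.1,3],[0,0,0],0.4],[[0,0,3],[0,0,0],0.4],[[0,0,1.85],[0,0,0],0.4],[[0,0,0],[0,0,0],0.3],[[0,0,0],[0,0,0],-0.5],[[0,0,0],[0,0,0],-0.6],[[0,0,0],[0,0,0],-0.6],[[0,0,0],[0,0,0],-0.6],[[0,0,-1],[0,0,0],-0.6],[[0,-1,-3],[0,0,0],-0.6],[[0,-3,-4],[0,0,0],-0.6],[[-2,-3,-4],[0,0,0],-0.6]])

```text
time: 30.52
position: [0.4419, 0.3266, 0.2078]
tool_rot: [2.218, 2.225, 0.0]
ft_force: [-0.3, 0.0, 1.2]
grip_width: 0.476
grip_force: 15.0
```

Run:
```python
from h import *
st=ctrl.get_state(); plan((.4532,-.2644,.2),93,st)
```

```text
t 30.52 pos [0.4419 0.3266 0.2078] yaw 90.2 | shift cm [-59.11   0.94   0.79] turn [ 0.02  0.01 -2.82]
```

Request:
drive_tool(motion=[[[-4,0.2,0],[0,0,0],-0.6],[[-5.4,0.2,0],[0,0,0],-0.6],[[-5.4,0.2,0],[0,0,0],-0.6],[[-5.4,0.2,0],[0,0,0],-0.6],[[-5.4,0.14,0],[0,0,0],-0.6],[[-5.4,0,0],[0,0,0],-0.6],[[-5.4,0,0],[0,0,0],-0.6],[[-5.4,0,0],[0,0,0],-0.6],[[-5.4,0,0],[0,0,0],-0.6],[[-5.4,0,0],[0,0,0],-0.6],[[-5.4,0,0],[0,0,0],-0.6],[[-1.11,0,0.8],[0,0,-2.8],-0.6]])

```text
time: 32.02
position: [0.4519, -0.2704, 0.1991]
tool_rot: [2.17, 2.268, -0.005]
ft_force: [0.2, 1.2, -1.1]
grip_width: 0.469
grip_force: 15.0
```

Request:
drive_tool(motion=[[[0,0,4],[0,0,0],-0.6],[[0,0,4],[0,0,0],-0.6],[[0,0,2],[0,0,0],-0.6],[[0,0,0],[0,0,0],-0.6],[[0,0,0],[0,0,0],-0.6]])

```text
time: 32.65
position: [0.454, -0.2661, 0.1]
tool_rot: [2.164, 2.275, 0.002]
ft_force: [0.1, -0.6, 0.2]
grip_width: 0.473
grip_force: 15.0
```

Request:
drive_tool(motion=[[[0.2,-0.05,0.7],[0,0,0],-0.6],[[0,0,0.7],[0,0,0],-0.6],[[0,0,0],[0,0,0],-0.6],[[0,0,0],[0,0,0],0.1],[[0,0,0],[0,0,0],0.3],[[0,0,0],[0,0,0],0.5],[[0,0,-1],[0,0,0],0.5],[[0,0,-3],[0,0,0],0.5],[[0,0,-4],[0,0,0],0.5],[[2,0,-4],[0,0,0],0.5],[[5,0,0],[0,0,0],0.5],[[5,0,0],[0,0,0],0.5]])

```text
time: 34.15
position: [0.4465, -0.1432, 0.2052]
tool_rot: [2.167, 2.273, 0.002]
ft_force: [1.1, 0.9, -0.5]
grip_width: 0.752
grip_force: 0.0
```

Run:
```python
from h import *
st=ctrl.get_state(); plan((.445,.2615,.21),180,st)
```

```text
t 34.15 pos [ 0.4465 -0.1432  0.2052] yaw 92.7 | shift cm [40.44  1.78 -0.46] turn [ 9.000e-02  4.000e-02 -8.727e+01]
```

Request:
drive_tool(motion=[[[3,0.2,0],[0,0,0],0.5],[[5,0.2,0],[0,0,0],0.5],[[5,0.2,0],[0,0,0],0.5],[[5,0.2,0],[0,0,0],0.5],[[5,0.2,0],[0,0,0],0.5],[[5,0.2,0],[0,0,0],0.5],[[5,0.2,0],[0,0,0],0.5],[[5,0.2,0],[0,0,0],0.5],[[2.44,0.2,0],[0,0,0],0.5],[[0,0,0],[0,0,0],0.5]])

```text
time: 35.4
position: [0.4443, 0.2619, 0.2047]
tool_rot: [2.162, 2.278, -0.001]
ft_force: [-0.4, -0.2, -0.1]
grip_width: 0.752
grip_force: 0.0
```

Request:
drive_tool(motion=[[[0,0,0],[0,0,-9.7],0.5],[[0,0,0],[0,0,-9.7],0.5],[[0,0,0],[0,0,-9.7],0.5],[[0,0,0],[0,0,-9.7],0.5],[[0,0,0],[0,0,-9.7],0.5],[[0,0,0],[0,0,-9.7],0.5],[[0,0,0],[0,0,-9.7],0.5],[[0,0,0],[0,0,-9.7],0.5],[[0,0,0],[0,0,-9.7],0.5],[[0,0,0],[0,0,0],0.5]])

```text
time: 36.65
position: [0.445, 0.2586, 0.2049]
tool_rot: [0.004, 3.141, -0.0]
ft_force: [1.1, 0.6, 0.0]
grip_width: 0.751
grip_force: 0.0
```

Run:
```python
from h import *
st=ctrl.get_state(); plan((.516,.2605,.098),180,st)
im=ctrl.get_image('top')[:,:,::-1].copy(); cm=cam('top')
hsv=cv2.cvtColor(im,cv2.COLOR_BGR2HSV);m=((hsv[...,0]>100)&(hsv[...,0]<130)&(hsv[...,1]>120)).astype(np.uint8)
for c in cv2.findContours(m[:260],cv2.RETR_EXTERNAL,cv2.CHAIN_APPROX_NONE)[0]:
    a=cv2.contourArea(c)
    if 40<a<150:
        M=cv2.moments(c);print(a,pix2plane(cm,[M['m10']/M['m00'],M['m01']/M['m00']],.02)[0].round(4))
```

```text
t 36.65 pos [0.445  0.2586 0.2049] yaw 179.9 | shift cm [-7.1   0.21 10.69] turn [-0.01  0.01 -0.14]
102.0 [ 0.4484 -0.1462  0.02  ]
106.0 [ 0.4506 -0.2068  0.02  ]
109.0 [ 0.4547 -0.2641  0.02  ]
```

Request:
drive_tool(motion=[[[-3,0.2,0],[0,0,0],0.6],[[-4.1,0,0],[0,0,0],0.6],[[0,0,3],[0,0,0],0.6],[[0,0,4],[0,0,0],0.5],[[0,0,2.5],[0,0,0],0.4],[[0,0,1.19],[0,0,0],0.4],[[0,0,0],[0,0,0],0.3],[[0,0,0],[0,0,0],-0.5],[[0,0,0],[0,0,0],-0.6],[[0,0,0],[0,0,0],-0.6],[[0,0,0],[0,0,0],-0.6],[[0,0,0],[0,0,0],-0.6]])

```text
time: 38.2
position: [0.516, 0.2634, 0.0986]
tool_rot: [-0.004, 3.14, 0.001]
ft_force: [-0.6, -1.5, 4.7]
grip_width: 0.49
grip_force: 15.0
```

Request:
drive_tool(motion=[[[0,0,-0.5],[0,0,0],-0.6],[[0,0,-2],[0,0,0],-0.6],[[0,0,-3],[0,0,0],-0.6],[[2,0,-3],[0,0,0],-0.6],[[4,0,-2.5],[0,0,0],-0.6],[[1,0,0],[0,0,0],-0.6],[[0,0,0],[0,0,0],-0.6]])

```text
time: 39.08
position: [0.4449, 0.2633, 0.2081]
tool_rot: [-0.006, 3.141, 0.002]
ft_force: [0.6, 0.3, 0.5]
grip_width: 0.485
grip_force: 15.0
```

Run:
```python
from h import *
st=ctrl.get_state(); plan((.438,-.009,.21),91.3,st)
im=ctrl.get_image('scene')[:,:,::-1];w=ctrl.get_image('wrist')[:,:,::-1]
a=cv2.resize(im[110:270,180:380],(500,400));b=cv2.resize(w[200:320,220:420],(500,300))[:170]
cv2.imwrite('pics/s7.png',np.vstack([a,b]))
```

```text
t 39.08 pos [0.4449 0.2633 0.2081] yaw -179.8 | shift cm [  0.8  -27.23  -0.22] turn [ 7.000e-02 -4.000e-02  8.892e+01]
```

View pics/s7.png

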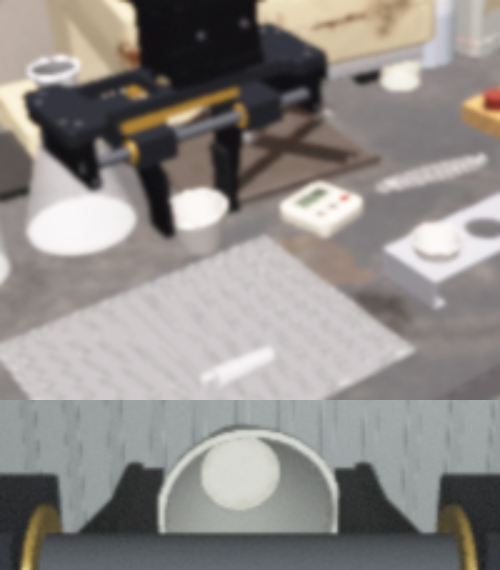

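Crucible held upright between the fingers (200,215), and the glass stopper is unmoved. Carrying it to the rack.

Request:
drive_tool(motion=[[[0,-3,0],[0,0,0],-0.6],[[0.2,-5,0],[0,0,0],-0.6],[[0.3,-5,0],[0,0,0],-0.6],[[0.3,-5,0],[0,0,0],-0.6],[[0,-5,0],[0,0,0],-0.6],[[0,-4.2,0],[0,0,0],-0.6],[[0,0,0],[0,0,0],-0.6]])

```text
time: 40.05
position: [0.4377, -0.014, 0.2073]
tool_rot: [-0.009, -3.141, 0.001]
ft_force: [0.0, 0.4, -0.3]
grip_width: 0.487
grip_force: 15.0
```

Request:
drive_tool(motion=[[[0,0,0],[0,0,9.88],-0.6],[[0,0,0],[0,0,9.88],-0.6],[[0,0,0],[0,0,9.88],-0.6],[[0,0,0],[0,0,9.88],-0.6],[[0,0,0],[0,0,9.88],-0.6],[[0,0,0],[0,0,9.88],-0.6],[[0,0,0],[0,0,9.88],-0.6],[[0,0,0],[0,0,9.88],-0.6],[[0,0,0],[0,0,9.88],-0.6],[[0,0,0],[0,0,0],-0.6]])

```text
time: 41.3
position: [0.4378, -0.0093, 0.2072]
tool_rot: [-2.196, -2.247, 0.002]
ft_force: [0.5, 0.4, -0.8]
grip_width: 0.487
grip_force: 15.0
```

Run:
```python
from h import *
st=ctrl.get_state(); plan((.4303,-.009,.15),91.3,st)
cm=cam('top');im=cv2.imread('pics/top0.png');hsv=cv2.cvtColor(im,cv2.COLOR_BGR2HSV)
k=np.zeros(im.shape[:2],np.uint8);b=(slice(230,252),slice(341,367));k[b]=(hsv[b][...,2]<100)
c=max(cv2.findContours(k,cv2.RETR_EXTERNAL,cv2.CHAIN_APPROX_NONE)[0],key=cv2.contourArea);print(cv2.fitEllipse(c),pix2plane(cm,cv2.fitEllipse(c)[0],.03))
```

```text
t 41.3 pos [ 0.4378 -0.0093  0.2072] yaw 91.3 | shift cm [ 0.05 -0.75  5.72] turn [-0.05  0.04  0.02]
((353.0987854003906, 240.04176330566406), (12.139081954956055, 12.635558128356934), 136.35232543945312) [[ 0.43020568 -0.00991584  0.03      ]]
```

Request:
drive_tool(motion=[[[0.05,-0.35,1],[0,0,0],-0.6],[[0,-0.4,2],[0,0,0],-0.6],[[0,0,3],[0,0,0],-0.6],[[0,0,1.2],[0,0,0],-0.6],[[0,0,0],[0,0,0],-0.6],[[0,0,0],[0,0,0],-0.6]])

```text
time: 42.05
position: [0.4312, -0.0086, 0.1364]
tool_rot: [2.196, 2.245, 0.002]
ft_force: [0.8, 0.6, -0.8]
grip_width: 0.493
grip_force: 15.0
```

Request:
drive_tool(motion=[[[-0.05,-0.05,1],[0,0,0],-0.6],[[0,0,0.8],[0,0,0],-0.6],[[0,0,0.6],[0,0,0],-0.6],[[0,0,0.4],[0,0,0],-0.6],[[0,0,0.2],[0,0,0],-0.6],[[0,0,0],[0,0,0],-0.6],[[0,0,0],[0,0,0],-0.6]])

```text
time: 42.92
position: [0.4302, -0.0091, 0.1058]
tool_rot: [2.197, 2.245, 0.001]
ft_force: [-0.5, -0.4, -1.2]
grip_width: 0.488
grip_force: 15.0
```

Near seated with no contact force; I'll release slowly and lift.

Request:
drive_tool(motion=[[[0,0,0.1],[0,0,0],-0.6],[[0,0,0],[0,0,0],-0.6],[[0,0,0],[0,0,0],0.1],[[0,0,0],[0,0,0],0.3],[[0,0,0],[0,0,0],0.4],[[0,0,-1],[0,0,0],0.4],[[0,0,-3],[0,0,0],0.5],[[0,0,-4],[0,0,0],0.6],[[3,0,-4],[0,0,0],0.6],[[5,0,0],[0,0,0],0.6],[[5,0,0],[0,0,0],0.6],[[5,0,0],[0,0,0],0.6]])

```text
time: 44.42
position: [0.4262, 0.1723, 0.2258]
tool_rot: [2.198, 2.245, 0.003]
ft_force: [1.2, -0.1, 0.3]
grip_width: 0.799
grip_force: 0.0
```

Request:
drive_tool(motion=[[[5,0,0],[0,0,0],0.6],[[5,0,0],[0,0,0],0.6],[[5,0,0],[0,0,0],0.6],[[0,0,0],[0,0,0],0.6],[[0,0,0],[0,0,0],0.6]])

```text
time: 45.05
position: [0.4231, 0.3201, 0.2249]
tool_rot: [2.197, 2.244, -0.001]
ft_force: [1.0, 0.2, -0.1]
grip_width: 0.8
grip_force: 0.0
```

Run:
```python
from h import *
t=ctrl.get_image('top')[:,:,::-1];s=ctrl.get_image('scene')[:,:,::-1]
a=cv2.resize(t[150:265,310:470],None,fx=3.6,fy=3.6);b=cv2.resize(s[120:240,310:470],(576,432))[250-220:]
cv2.imwrite('pics/f.png',np.vstack([a,b])[:600] if 0 else cv2.resize(np.vstack([a,b]),(420,594)))
```

```text
(no output)
```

View pics/f.png

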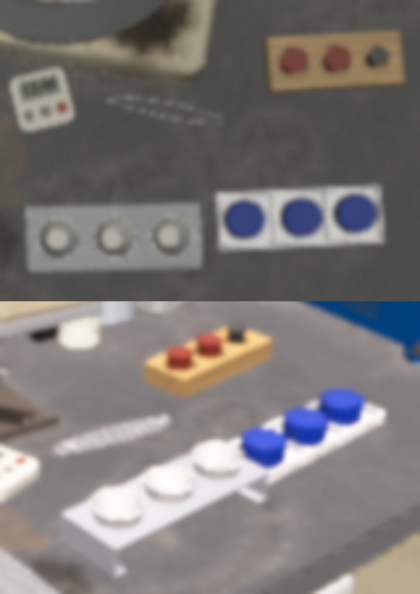

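The final views show everything level with its fixed neighbours: caps at (244,219) and (356,213), stoppers at (294,60) and (377,57), crucible at (114,237). Handing in.

```bash
python3 -c "
from bench import ctrl; print(ctrl.close_job())"
```

```text
the job is handed in; nothing more can be done
None
```

I handed the job in at about 45 s. In the last pictures both caps, both stoppers and the crucible look fully seated, and the glass stopper was not touched. The hand-in gave no verdict.

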